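# Set the roller rest to its height mark and cam-lock it

### The arm

A 6-joint arm with a two-finger parallel gripper is mounted at the origin on a cart in front of the work surface, level with it; the furniture and walls round the work are solid. World frame = base frame: x ahead of the robot, y to its left, z up, the work surface at z = 0. Lengths are in m, angles in rad, forces in N, time in s.
With the tool pointing down it reaches from about 0.35 to 0.925 m from the base axis. Payload 6.4 kg.
Tool frame: the origin (TCP) lies on the mounting face of the last link; the fingertips stand 199 mm ahead of it and the grasp point (between the pads) lies 180 mm ahead of it; z points along the fingers, y is the direction in which the jaws open and shut (so a half turn about z gives the same grasp; the last joint's range is limited). The gripper opens to 94 mm and grips with 3 to 60 N. Pads are 16 mm wide; open, the fingers measure 119 mm over their backs; the gripper's body (75 mm by 177 mm) begins 78 mm behind the grasp point.
Start: joints at [1.094, 0.245, 1.558, -0, 1.339, -0.174], TCP at [0.194, 0.62, 0.405] pointing down, gripper open.
Joint ranges: [-3.13, 3.13], [-1.02, 2.26], [0.13, 2.54], [-0.95, 4.09], [0.21, 2.88], [-2.74, 2.74]. Speed limits (rad/s): [2.57, 2.57, 3.14, 3.14, 3.14, 3.14].

### API

Orientations are given as a unit quaternion [x, y, z, w].
In Python, from station import * gives the robot as it stands.
- The arm moves only by the tool jog_arm, never from a script. Its argument "deltas" is a list of rows, each a list of 3 entries, a list of its own where there are three numbers: the gripper's target within -1 to 1 (fully open at 1, half-way at 0, shut at -1), then the shift along the tool's x, y, z in mm, then the turn, a rotation vector about the tool's x, y, z in rad. A call has 1 to 12 rows; each row shifts and turns the pose as measured when the row begins, along the tool's axes as they then stand; what a row does not reach is not made up. A row lasts 1/12 s, in which the tool goes at most 41.7 mm and 7.16 degrees, less where a joint would pass 70% of its speed; a pose out of reach is approached as far as the arm can. A call with a gripper value outside its range is refused whole. The fingers move at their own pace and stop on an object; "newtons" is the grip in N (left out, the last holds). Time passes only in rows, so rows that do not move let the fingers close. It gives the time, the measured TCP pose, the force and the opening at its end, in the units of the state.
- get_obs(): the state, without advancing time (a new reading comes with each control period).
- snapshot(name): name is "scene" or "top"; returns the picture (480x640x3 uint8, red, green, blue); there is no depth.
- camera_info(name): a dict with "fx", "fy", "cx", "cy" (pixels), "world_from_camera" (4x4, takes a point from camera to world coordinates). Camera axes: x right, y up, looking along -z (the intrinsics and any distortion apply to the point x, -y, -z); pixel columns grow to the right and rows downward; lengths in m; the calibration is good to about 2 mm. A picture is of the moment at which its call begins. camera_info takes no time and is no camera call.
- sign_off(): hands the job in, once; it reports no verdict.
Trained networks look in the newest picture that a camera, given by its name, has taken for a name from the list of things; names that differ only in an ending like _2 or _b are one class to them, and where a whole thing is asked for, a point or a joint stands for the part that bears it (a point fixed in the world has none). Each returns a list of dicts, best first, with "conf" (0 to 1); they miss things now and then, are a little off and sometimes report something else, mostly with a low value. They report only what shows in the picture. A call takes as long as a camera call.
- look_for(camera, thing): "rect" ([left, top, width, height] in pixels, round what is visible of it).
- regions_of(camera, thing): "mask" (480x640 bool, what is visible of it) and "rect" ([left, top, width, height] in pixels, round what is visible of it).
- place_of(camera, thing): "uv" ([column, row] in pixels: a listed point, or the origin of a listed thing).
The state is a dict: "t": time; "qpos": joint angles; "qvel": joint speeds; "joint_efforts": joint torques, N m; "tool_pos": TCP position; "ee_rot": TCP orientation; "ft_force": force on the tool from outside, world axes, zero at the start; "ft_torque": the same for the moment, N m; "grip_width": finger opening in m.
Only numpy, scipy, OpenCV 4.12 (cv2) and the standard library are available. Lean on these libraries where they do the work, as an engineer would, in place of code of your own. Each camera call takes 0.05 s, during which the arm holds its last target. There are 200 camera calls.

### The job

A board is about to go in the vice and its free end needs support, so set the roller rest to the height marked by the small clip on its ruler. Pinch the rest's arm together with its open cam lever, lightly enough that the lever stays open, raise the arm until its pointer is level with the clip and steady it there for a moment; then, holding it at that mark, squeeze the lever fully shut against the arm. Finish while holding: keep arm and lever pinched together and do not let go, and do not shift the clip or knock the tape measure or the hammer about.

Things in the scene. Friction and masses are not known exactly. Their poses are not given: they have to be found in the camera images.
- stand: grey cast work rest bolted to the bench: foot plate 175x120x12 mm, upright steel bar 18x24 mm, 221 mm high. Origin on the bench under the bar; z up; the arm points along -x (to the robot), +y is the ruler side. In this frame the carriage on the bar spans x -37..22, y -22..22 mm, the ruler strip y 27..42 mm, the foot x -128..48 mm
- rest_slide (a joint): height of the sliding carriage with its arm above the lowest position, m (0 to 0.115). The arm is a steel flat bar at y 2..16 mm, x -22..-170 mm in the stand's frame, 22 mm high, its mid-height 54 mm above the bench at 0; an 18 mm roller on its end (x under -122) tops out 25 mm above mid-height. Lever open, it slides freely and drops if let go (0.36 kg)
- grip_point (a point): middle of the arm's outer (+y) side face, at the dark rubber grip patch, 98 mm out from the upright bar straight across from the shut lever's knob: one finger goes here
- knob_center (a point): centre of the black knob (upright, 16 mm diameter, 26 mm high) at the end of the 9 mm thick lever, at the arm's mid-height: the other finger goes on its outer side. Over knob and arm the grasp is 63 to 67 mm wide open, 36 mm shut. Only the knob gives way, about 30 mm, so the hand must move half of that towards the arm as the lever closes
- cam_lever (a joint): angle of the cam lever beside the arm (pivot pin at x -26, y -12 mm of the stand, knob 75 mm from it; rides with the arm), rad: 0 shut (parallel to the arm), 0.42 fully open (swung to -y). Stays where left, and open under less than 8 N on the knob; shutting takes 9 to 16 N. Below 0.24 the cam begins to grip the bar; shut, it locks the height
- pointer_tip (a point): tip of the small dark steel pointer on the carriage's +y side, beside the ruler, at the arm's mid-height
- index_tip (a point): tip of the small black clip (13x11 mm, with a round brass screw) on the ruler strip, pointing at the bar: the height mark. It lies 45 to 100 mm above the pointer's lowest position, stays put, and the pointer passes beside it
- tape_measure: yellow steel-tape case, 89x58x64 mm, standing to the right of the rest; origin under its middle
- hammer: claw hammer lying at the front left of the bench, 290 mm long, up to 25 mm high; origin under its middle

How it is judged:
By the outcome, as a careful person would: the job done as asked, in the order asked, and still so for the second after the job is handed in, while the arm keeps its last pose, push and grip.
It also fails if it takes over 38 s, if anything falls off the work surface, if the arm or the gripper's body presses on something with over 40 N, if the wrist force passes 120 N, or if a joint passes its speed limit or range.

## Working session

There is one attempt and no reset: what is moved stays moved. The work goes in short steps, Python scripts to look and compute and a tool call to move; the robot and the scene stay as the last step left them, time stands still between calls to the robot, and variables do not carry over. Pictures are saved under pics/ and viewed, about 8 in all and at most 12, crops included, and the job is handed in when it is done.

Besides the shell and the picture viewer there is one more tool, called after "Emit:" as name(argument=value, ...) on one line, values as JSON. jog_arm: Moves the arm, as the interface text tells. Its arguments: {"type":"object","properties":{"deltas":{"type":"array"},"newtons":{"type":"number"}},"required":["deltas"]}

```bash
mkdir -p pics; cat > h.py <<'E'
from station import *
import numpy as np, cv2
from scipy.spatial.transform import Rotation as R
def ray(cam,uv):
    c=camera_info(cam); T=np.array(c["world_from_camera"])
    d=np.array([(uv[0]-c["cx"])/c["fx"],-(uv[1]-c["cy"])/c["fy"],-1.0])
    d=T[:3,:3]@d; return T[:3,3],d/np.linalg.norm(d)
def tri(a,b):
    (o1,d1),(o2,d2)=ray("scene",a),ray("top",b)
    s=np.linalg.lstsq(np.c_[d1,-d2],o2-o1,rcond=None)[0]
    p,q=o1+s[0]*d1,o2+s[1]*d2
    return (p+q)/2,np.linalg.norm(p-q)
def plane(cam,uv,z):
    o,d=ray(cam,uv); return o+d*(z-o[2])/d[2]
def proj(cam,p):
    c=camera_info(cam);T=np.linalg.inv(np.array(c["world_from_camera"]));q=T[:3,:3]@p+T[:3,3]
    return np.array([c["cx"]-c["fx"]*q[0]/q[2],c["cy"]+c["fy"]*q[1]/q[2]])
def save(cam,name): 
    im=snapshot(cam); cv2.imwrite("pics/"+name,im[...,::-1]); return im
E
python3 - <<'E'
from h import *
o=get_obs(); print(o)
for c in("scene","top"):
    i=camera_info(c); print({k:(np.round(v,3).tolist()) for k,v in i.items() if not isinstance(v,str)})
    save(c,c+"0.png")
for th in ["stand","grip_point","knob_center","pointer_tip","index_tip","tape_measure","hammer"]:
    r={}
    for c in("scene","top"):
        l=place_of(c,th); 
        for x in l[:2]: print(th,c,np.round(x["uv"],1),round(x["conf"],2))
        if l: r[c]=l[0]["uv"]
    if len(r)==2: p,e=tri(r["scene"],r["top"]); print("   ",np.round(p,4),round(e,4))
E
```

```text
{'t': 0.0, 'qpos': array([ 1.09385635e+00,  2.45810249e-01,  1.55898636e+00,  6.97541684e-06,
        1.33871313e+00, -1.74092469e-01]), 'qvel': array([-0.0010315 , -0.00235925, -0.00059815,  0.00168886, -0.00075736,
        0.00057256]), 'joint_efforts': array([-1.60149149e-03, -4.15824115e+01, -3.14602804e+01,  6.83938223e-02,
        3.30616173e-02, -1.96224842e-04]), 'tool_pos': array([0.19374182, 0.62022349, 0.40356232]), 'ee_rot': array([ 1.50846472e-01,  9.88556737e-01, -9.07118395e-04, -3.09754547e-04]), 'ft_force': array([-0.33232365,  0.1326726 ,  0.57923904]), 'ft_torque': array([ 0.02796267, -0.01254426, -0.03528637]), 'grip_width': 0.09404351336834826}
{'fx': 444.856, 'fy': 444.856, 'cx': 315.171, 'cy': 233.508, 'world_from_camera': [[0.47, 0.688, -0.552, 0.09], [-0.882, 0.356, -0.307, -0.312], [-0.015, 0.632, 0.775, 0.72], [0.0, 0.0, 0.0, 1.0]]}
{'fx': 546.138, 'fy': 546.138, 'cx': 324.354, 'cy': 236.519, 'world_from_camera': [[-0.029, 0.981, -0.193, 0.328], [-0.999, -0.023, 0.034, -0.037], [0.029, 0.194, 0.981, 1.069], [0.0, 0.0, 0.0, 1.0]]}
stand scene [289.2 220.5] 0.57
stand top [267.6 197.7] 0.69
stand top [270.3 246.3] 0.5
    [ 0.6199  0.0419 -0.0102] 0.0088
grip_point scene [269.4 236.7] 0.79
grip_point top [266.8 240.3] 0.64
    [0.527  0.0367 0.0365] 0.0033
knob_center scene [433.9 259.7] 0.67
knob_center scene [301.  240.5] 0.52
pointer_tip scene [274.1 206.8] 0.91
pointer_tip top [254.2 203.7] 0.59
    [0.5946 0.0619 0.0471] 0.0038
index_tip scene [269.5 175.8] 0.48
tape_measure scene [434.9 258.7] 0.97
tape_measure top [418.  182.9] 0.58
tape_measure top [244.8 191.7] 0.55
    [ 0.6416 -0.2674  0.0156] 0.0042
hammer scene [190.  272.1] 0.56
hammer scene [269.  172.1] 0.46
hammer top [210.3 303.3] 0.7
    [ 0.4113  0.154  -0.0145] 0.0026
```

View pics/scene0.png

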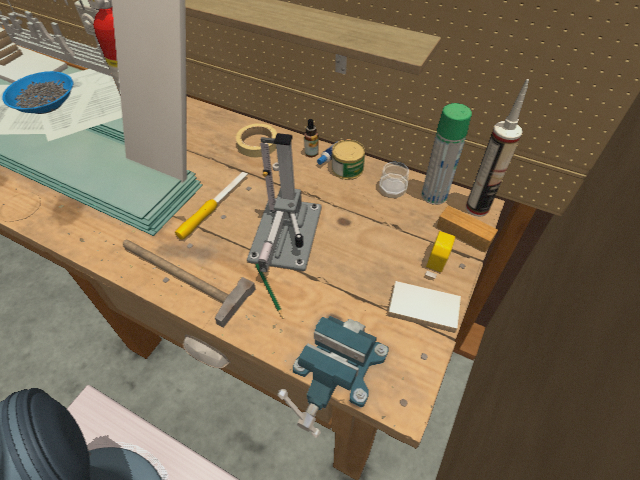

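View pics/top0.png

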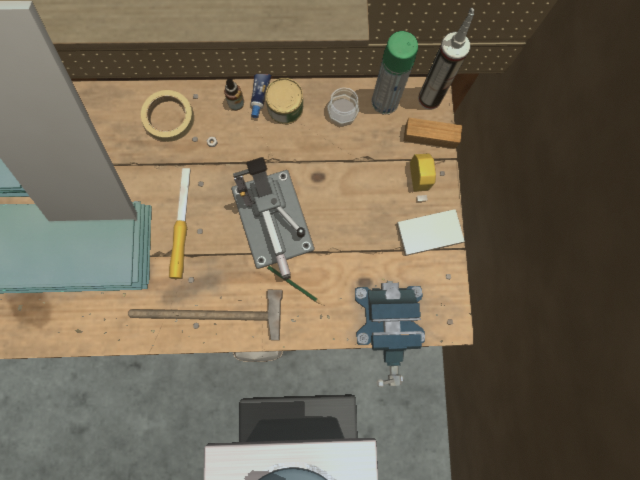

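The scene shows the rest at about (285,205), its knob at (299,240), the tape at (440,250) and the hammer at (195,280). In the top view the knob is at (300,231) and the roller at (281,265). I'll zoom both.

```bash
python3 - <<'E'
import cv2,numpy as np
a=cv2.imread("pics/scene0.png")[125:275,240:330]; b=cv2.imread("pics/top0.png")[150:285,222:322]
f=lambda x:cv2.resize(x,(400,590),interpolation=cv2.INTER_CUBIC)
print(400/90,590/150,400/100,590/135)
cv2.imwrite("pics/crop0.png",np.hstack([f(a),f(b)]))
E
```

```text
4.444444444444445 3.933333333333333 4.0 4.37037037037037
```

View pics/crop0.png

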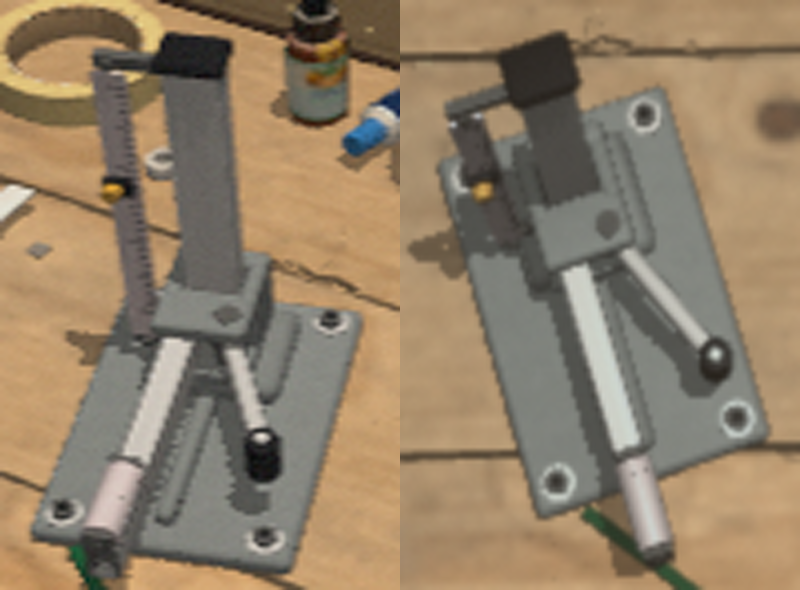

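```bash
cat > fit.py <<'E'
from h import *
from scipy.optimize import least_squares
obs=[("top",(257.25,268.5),(-128,60,12)),("top",(232.5,187.3),(48,60,12)),("top",(287,170.1),(48,-60,12)),("top",(314,250),(-128,-60,12)),
("scene",(247.4,262.3),(-128,60,12)),("scene",(305.9,269.9),(-128,-60,12)),("scene",(321,205.1),(48,-60,12))]
def W(p,q):
    c,s=np.cos(p[2]),np.sin(p[2]); q=np.array(q)/1000
    return np.array([p[0]+c*q[0]-s*q[1],p[1]+s*q[0]+c*q[1],q[2]])
r=least_squares(lambda p:np.concatenate([proj(c,W(p,q))-uv for c,uv,q in obs]),[.62,.04,.1]); P=r.x
E
python3 - <<'E'
from fit import *
print("stand",P,"resid",np.round(r.fun,1))
a=.42
for n,q,s,t in [("knob",(-94.5,-42.6,54),(299.2,240.7),(300.75,231.9)),("grip",(-101,16,54),(269.4,236.7),(266.8,240.3)),
 ("clip screw",(0,34,120),(265.4,173.6),(242.75,193.7)),("ptr",(-5,26,54),(274.1,206.8),(254.2,203.7))]:
    m,e=tri(s,t); d=m[:2]-P[:2]; c,sn=np.cos(P[2]),np.sin(P[2])
    print(n,"pred",np.round(W(P,q),4),np.round(proj("scene",W(P,q)),1),np.round(proj("top",W(P,q)),1),"meas",np.round(m,4),round(e,4),"standframe",np.round([c*d[0]+sn*d[1],-sn*d[0]+c*d[1],m[2]],4))
g=W(P,(-98,-17,54)); print("grasp",g)
o=get_obs(); Rt=R.from_quat(o["ee_rot"]); print(Rt.as_matrix().round(3))
# desired: z down, y along stand y (either sign)
for sg in(1,-1):
    y=sg*np.array([-np.sin(P[2]),np.cos(P[2]),0]); z=np.array([0,0,-1.]); x=np.cross(y,z)
    D=R.from_matrix(np.c_[x,y,z]); print(sg,"rotvec tool",(Rt.inv()*D).as_rotvec().round(3))
    print("shift after turn (tool mm)",(D.inv().apply(np.r_[g[:2],.40]-o["tool_pos"])*1000).round(1))
E
```

```text
stand [0.61169135 0.03844146 0.30195888] resid [ 0.5  1.8 -1.5  0.2  1.1 -0.8  2.2  0.8 -1.6 -1.9 -0.2 -0.6  0.9 -1.6]
knob pred [ 0.5341 -0.0303  0.054 ] [299.5 241.2] [302.2 233.4] meas [ 0.5379 -0.0275  0.0498] 0.0005 standframe [-0.0901 -0.041   0.0498]
grip pred [0.5105 0.0237 0.054 ] [268.9 239.6] [273.7 246.4] meas [0.527  0.0367 0.0365] 0.0033 standframe [-0.0814  0.0235  0.0365]
clip screw pred [0.6016 0.0709 0.12  ] [269.7 177.2] [244.5 190.5] meas [0.5906 0.0718 0.1383] 0.0001 standframe [-0.0102  0.0382  0.1383]
ptr pred [0.5992 0.0618 0.054 ] [275.9 202.8] [253.2 201.2] meas [0.5946 0.0619 0.0471] 0.0038 standframe [-0.0093  0.0275  0.0471]
grasp [ 0.52318093 -0.00693371  0.054     ]
[[-0.955  0.298 -0.   ]
 [ 0.298  0.955  0.   ]
 [ 0.     0.    -1.   ]]
1 rotvec tool [ 0.    -0.    -0.605]
shift after turn (tool mm) [-127.9 -696.9    4.7]
-1 rotvec tool [-0.    -0.     2.537]
shift after turn (tool mm) [127.9 696.9   4.7]
```

Emit:
jog_arm(deltas=[[1,[0,0,0],[0,0,-0.12]],[1,[0,0,0],[0,0,-0.12]],[1,[0,0,0],[0,0,-0.12]],[1,[0,0,0],[0,0,-0.12]],[1,[0,0,0],[0,0,-0.12]],[1,[-7,-39,0],[0,0,0]],[1,[-7,-39,0],[0,0,0]],[1,[-7,-39,0],[0,0,0]],[1,[-7,-39,0],[0,0,0]],[1,[-7,-39,0],[0,0,0]],[1,[-7,-39,0],[0,0,0]],[1,[-7,-39,0],[0,0,0]]], newtons=6)

```text
t: 1.8
tool_pos: [0.3286, 0.3733, 0.4037]
ee_rot: [-0.168, 0.986, 0.001, 0.001]
ft_force: [1.8, 0.2, 0.5]
grip_width: 0.0939
```

Emit:
jog_arm(deltas=[[1,[-7,-39,0],[0,0,0]],[1,[-7,-39,0],[0,0,0]],[1,[-7,-39,0],[0,0,0]],[1,[-7,-39,0],[0,0,0]],[1,[-7,-39,0],[0,0,0]],[1,[-7,-39,0],[0,0,0]],[1,[-7,-39,0],[0,0,0]],[1,[-7,-39,0],[0,0,0]],[1,[-7,-39,0],[0,0,0]],[1,[-7,-39,0],[0,0,0]],[1,[0,0,0],[0,0,0]]])

```text
t: 2.72
tool_pos: [0.5309, 0.0046, 0.4074]
ee_rot: [-0.166, 0.986, 0.0, 0.007]
ft_force: [0.1, -0.3, -0.7]
grip_width: 0.094
```

```bash
cat > rel.py <<'E'
from fit import *
def rel():
    o=get_obs(); g=W(P,(-98,-17,54))+np.array([.002,.001,0])
    Rt=R.from_quat(o["ee_rot"]); y=np.array([-np.sin(P[2]),np.cos(P[2]),0]); z=np.array([0,0,-1.]); D=R.from_matrix(np.c_[np.cross(y,z),y,z])
    print("t",round(o["t"],2),"tcp",o["tool_pos"].round(4),"to go tool mm",(Rt.inv().apply(g+[0,0,.18]-o["tool_pos"])*1000).round(1),"turn",(Rt.inv()*D).as_rotvec().round(3),"F",o["ft_force"].round(1),"Ftool",Rt.inv().apply(o["ft_force"]).round(1),"w",round(o["grip_width"]*1000,1))
E
python3 -c "
from rel import *
rel()"
```

```text
t 2.72 tcp [0.5309 0.0046 0.4074] to go tool mm [ 11.1  -7.8 173.3] turn [-0.001  0.013  0.031] F [ 0.1 -0.3 -0.7] Ftool [-0.  -0.3  0.7] w 94.0
```

Emit:
jog_arm(deltas=[[1,[11,-8,0],[0,0.013,0.031]],[1,[0,0,30],[0,0,0]],[1,[0,0,30],[0,0,0]],[1,[0,0,30],[0,0,0]],[1,[0,0,0],[0,0,0]]])

```text
t: 3.13
tool_pos: [0.5248, -0.0103, 0.3181]
ee_rot: [-0.146, 0.989, -0.002, 0.004]
ft_force: [-0.9, -0.3, -0.5]
grip_width: 0.0941
```

```bash
python3 - <<'E'
from rel import *
rel()
a=save("scene","s1.png");b=save("top","t1.png")
f=lambda x:cv2.resize(x,(400,590),interpolation=cv2.INTER_CUBIC)[...,::-1]
cv2.imwrite("pics/crop1.png",np.hstack([f(a[95:275,220:340]),f(b[125:285,212:332])]))
for th in("knob_center","grip_point"):
  for c in("scene","top"): print(th,c,[(np.round(x["uv"],1).tolist(),round(x["conf"],2)) for x in place_of(c,th)[:2]])
E
```

```text
t 3.13 tcp [ 0.5248 -0.0103  0.3181] to go tool mm [-1.1  4.5 84.1] turn [-0.005  0.007 -0.008] F [-0.9 -0.3 -0.5] Ftool [1.  0.  0.5] w 94.1
knob_center scene [([301.4, 240.6], 0.64)]
knob_center top []
grip_point scene [([269.5, 237.4], 0.58)]
grip_point top []
```

View pics/crop1.png

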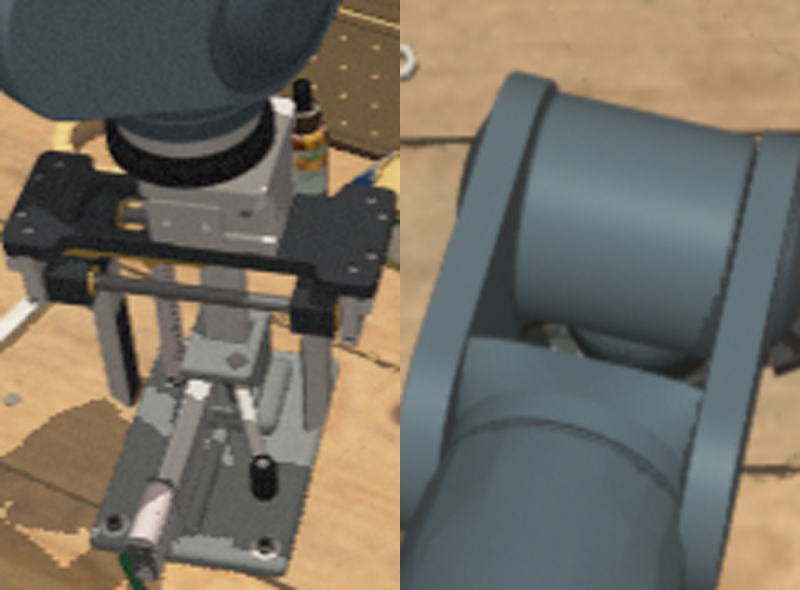

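The hand straddles the arm and knob: fingers at crop x≈120 and 318, knob at (263,478). The ruler and clip are hidden behind the hand. Next I'll get the clip height relative to the pointer from the unobstructed first pictures.

```bash
python3 - <<'E'
from fit import *
for c,(u0,u1,v0,v1) in {"scene":(255,285,155,200),"top":(230,260,180,210)}.items():
    im=cv2.imread(f"pics/{c}0.png").astype(float); s=im[v0:v1,u0:u1]; w=np.clip(s[...,2]-s[...,0]-60,0,None)
    V,U=np.mgrid[v0:v1,u0:u1]; print(c,"screw",(w*U).sum()/w.sum(),(w*V).sum()/w.sum(),(w>0).sum())
# knob centroid dark + pointer/ruler bottom zoom
im=cv2.imread("pics/scene0.png")
z=cv2.resize(im[160:220,250:300],(500,600),interpolation=cv2.INTER_LANCZOS4)
z=np.clip(z.astype(float)*1.6,0,255).astype(np.uint8); cv2.imwrite("pics/z.png",z)
for z_ in (54,80,100,120,140,160,180): print(z_,proj("scene",W(P,(-10,26,z_))).round(1),proj("scene",W(P,(-10,35,z_))).round(1),proj("top",W(P,(-10,35,z_))).round(1))
for q in [(0,0,221),(-22,22,54+16)]: print(q,proj("scene",W(P,q)).round(1),proj("top",W(P,q)).round(1))
E
```

```text
scene screw 264.3380632500566 176.51218959921505 626
top screw 242.26666666666668 193.11333333333334 16
54 [275.4 204.6] [271.1 204. ] [249.5 205. ]
80 [274.3 195.7] [269.9 195.2] [248.  201.5]
100 [273.4 188.6] [268.9 188.1] [246.8 198.7]
120 [272.5 181.3] [268.  180.7] [245.6 195.8]
140 [271.5 173.6] [266.9 173.1] [244.3 192.8]
160 [270.5 165.7] [265.9 165.1] [243.  189.6]
180 [269.5 157.5] [264.8 156.9] [241.6 186.3]
(0, 0, 221) [283.1 137.6] [257.5 166.9]
(-22, 22, 70) [275.2 203.7] [257.2 206.7]
```

View pics/z.png

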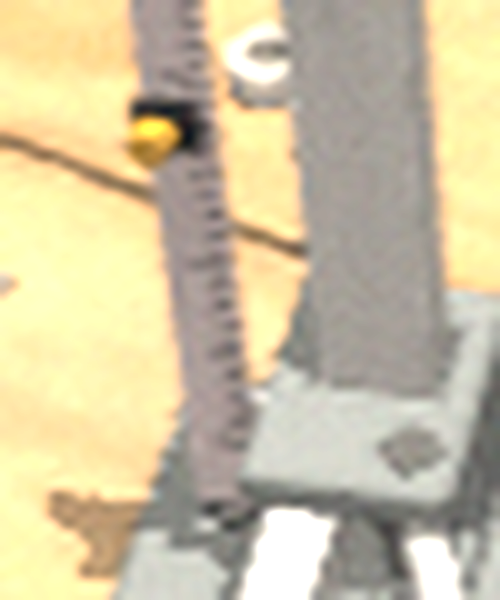

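The brass screw is at zoom (152,140), which is image (265,174). The clip tip is at about (270,172), so the clip is around z 138–144 mm. I'll tilt the hand slightly toward the bar, so the pointer and clip may show beneath it, then descend.

Emit:
jog_arm(deltas=[[1,[-16,4,0],[0,0.085,-0.008]],[1,[-15,0,0],[0,0.085,0]],[1,[0,0,0],[0,0,0]]])

```text
t: 3.68
tool_pos: [0.5572, 0.0026, 0.3303]
ee_rot: [-0.149, 0.986, -0.019, -0.073]
ft_force: [0.1, 0.5, -1.0]
grip_width: 0.0941
```

```bash
cat >> rel.py <<'E'
def rel2(dz=0):
    "grasp point in the stand frame (mm) and hand axes there"
    o=get_obs(); Rt=R.from_quat(o["ee_rot"]).as_matrix(); S=R.from_euler("z",P[2]).as_matrix()
    p=S.T@(o["tool_pos"]+.18*Rt[:,2]-[P[0]+.002,P[1]+.001,0])*1000; A=S.T@Rt
    print("t",round(o["t"],2),"grasp pt stand mm",p.round(1),"tcp",(o["tool_pos"]*1000).round(1),"\n y axis",A[:,1].round(3),"z axis",A[:,2].round(3),"F stand",(S.T@o["ft_force"]).round(1),"w",round(o["grip_width"]*1000,1))
    print(" tool shift to (-98,-17,62):",(A.T@(np.array([-98,-17,62])-p)).round(1))
E
python3 -c "
from rel import *
rel2()"
```

```text
t 3.68 grasp pt stand mm [-91.9 -21.3 152.4] tcp [557.2   2.6 330.3] 
 y axis [-0.     1.    -0.016] z axis [-0.15  -0.016 -0.988] F stand [ 0.2  0.5 -1. ] w 94.1
 tool shift to (-98,-17,62): [-7.6  5.7 90.2]
```

Emit:
jog_arm(deltas=[[1,[-8,3,0],[-0.016,0,0]],[1,[0,0,25],[0,0,0]],[1,[0,0,25],[0,0,0]],[1,[0,0,0],[0,0,0]]])

```text
t: 4.02
tool_pos: [0.5593, 0.0066, 0.284]
ee_rot: [-0.149, 0.987, -0.011, -0.066]
ft_force: [-0.9, 0.3, -0.5]
grip_width: 0.0942
```

```bash
python3 -c "
from rel import *
rel2()"
```

```text
t 4.02 grasp pt stand mm [-85.6 -15.5 105.6] tcp [559.3   6.6 284. ] 
 y axis [ 0.002  1.    -0.002] z axis [-0.133 -0.002 -0.991] F stand [-0.8  0.5 -0.5] w 94.2
 tool shift to (-98,-17,62): [ 6.5 -1.4 44.9]
```

Emit:
jog_arm(deltas=[[1,[6.5,-1.5,0],[0,0,0]],[1,[0,0,20],[0,0,0]],[1,[0,0,18],[0,0,0]],[1,[0,0,6],[0,0,0]],[1,[0,0,0],[0,0,0]]])

```text
t: 4.43
tool_pos: [0.5486, 0.0005, 0.2473]
ee_rot: [-0.149, 0.987, -0.011, -0.059]
ft_force: [-0.1, 0.8, -0.6]
grip_width: 0.0938
```

```bash
python3 - <<'E'
from rel import *
rel2()
a=save("scene","s2.png")
cv2.imwrite("pics/crop2.png",cv2.resize(a[130:280,230:350],(640,600*4//3 if 0 else 600),interpolation=cv2.INTER_CUBIC)[...,::-1])
E
```

```text
t 4.43 grasp pt stand mm [-95.4 -18.6  68.7] tcp [5.486e+02 5.000e-01 2.473e+02] 
 y axis [ 0.003  1.    -0.005] z axis [-0.121 -0.004 -0.993] F stand [ 0.1  0.8 -0.6] w 93.8
 tool shift to (-98,-17,62): [1.8 1.6 6.9]
```

View pics/crop2.png

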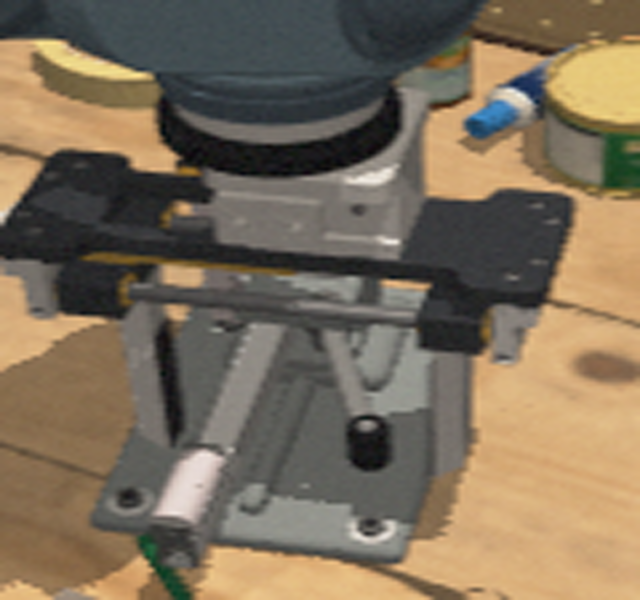

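The hand straddles arm and knob, both fingers clear. The ruler's foot shows just under the hand's rod at crop (228,320). I'll tilt slightly more, lower it, and check before closing.

Emit:
jog_arm(deltas=[[1,[-9,1.5,0],[-0.005,0.06,0]],[1,[0,0,4],[0,0,0]],[1,[0,0,0],[0,0,0]]])

```text
t: 4.73
tool_pos: [0.5577, 0.004, 0.2472]
ee_rot: [-0.148, 0.985, -0.014, -0.086]
ft_force: [-0.6, -0.2, -1.0]
grip_width: 0.0939
```

```bash
python3 -c "
from rel import *
rel2()"
```

```text
t 4.73 grasp pt stand mm [-95.3 -17.6  70. ] tcp [557.7   4.  247.2] 
 y axis [ 0.004  1.    -0.003] z axis [-0.174 -0.002 -0.985] F stand [-0.7 -0.  -1. ] w 93.9
 tool shift to (-98,-17,62): [1.2 0.6 8.3]
```

Emit:
jog_arm(deltas=[[1,[2,0.5,6],[0,0,0]],[1,[0,0,0],[0,0,0]],[0.55,[0,0,0],[0,0,0]],[0.55,[0,0,0],[0,0,0]]], newtons=6)

```text
t: 5.07
tool_pos: [0.5545, 0.0032, 0.2432]
ee_rot: [-0.148, 0.985, -0.015, -0.083]
ft_force: [0.5, 1.1, -1.3]
grip_width: 0.084
```

```bash
python3 -c "
from rel import *
rel2()"
```

```text
t 5.07 grasp pt stand mm [-97.6 -17.6  65.8] tcp [554.5   3.2 243.2] 
 y axis [ 0.003  1.    -0.004] z axis [-0.169 -0.004 -0.986] F stand [ 0.8  0.9 -1.3] w 84.0
 tool shift to (-98,-17,62): [-0.3  0.7  3.8]
```

Emit:
jog_arm(deltas=[[0.3,[0,0,0],[0,0,0]],[0.3,[0,0,0],[0,0,0]],[0.3,[0,0,0],[0,0,0]],[0.3,[0,0,0],[0,0,0]]], newtons=6)

```text
t: 5.4
tool_pos: [0.5539, 0.0041, 0.2433]
ee_rot: [-0.147, 0.986, -0.013, -0.083]
ft_force: [0.7, -4.2, -1.6]
grip_width: 0.0661
```

```bash
python3 -c "
from rel import *
rel2()"
```

```text
t 5.4 grasp pt stand mm [-97.8 -15.9  65.8] tcp [553.9   4.1 243.3] 
 y axis [ 0.005  1.    -0.   ] z axis [-0.168  0.001 -0.986] F stand [-0.6 -4.2 -1.6] w 66.1
 tool shift to (-98,-17,62): [-0.5 -1.1  3.8]
```

Emit:
jog_arm(deltas=[[0.3,[0,-1,0],[0,0,0]],[0.3,[0,0,0],[0,0,0]],[0.3,[0,0,0],[0,0,0]]])

```text
t: 5.65
tool_pos: [0.5541, 0.0036, 0.2432]
ee_rot: [-0.147, 0.986, -0.012, -0.083]
ft_force: [-0.2, 1.5, 0.5]
grip_width: 0.0658
```

```bash
python3 -c "
from rel import *
rel2()"
```

```text
t 5.65 grasp pt stand mm [-97.8 -16.   65.8] tcp [554.1   3.6 243.2] 
 y axis [0.006 1.    0.002] z axis [-0.168  0.003 -0.986] F stand [0.2 1.5 0.5] w 65.8
 tool shift to (-98,-17,62): [-0.5 -1.   3.7]
```

Emit:
jog_arm(deltas=[[0.3,[0.7,0,-3.9],[0,0,0]],[0.3,[0.7,0,-3.9],[0,0,0]],[0.3,[0.7,0,-3.9],[0,0,0]],[0.3,[0,0,0],[0,0,0]]])

```text
t: 5.98
tool_pos: [0.5538, 0.0035, 0.2545]
ee_rot: [-0.147, 0.986, -0.012, -0.083]
ft_force: [0.6, 0.6, -3.9]
grip_width: 0.0661
```

```bash
python3 -c "
from rel import *
rel2()
save('scene','s3.png')
for th in('pointer_tip','index_tip','knob_center','grip_point'): print(th,[(np.round(x['uv'],1).tolist(),round(x['conf'],2)) for x in place_of('scene',th)[:2]])"
```

```text
t 5.98 grasp pt stand mm [-97.9 -16.   77. ] tcp [553.8   3.5 254.5] 
 y axis [0.005 1.    0.002] z axis [-0.167  0.002 -0.986] F stand [ 0.8  0.4 -3.9] w 66.1
 tool shift to (-98,-17,62): [-2.4 -1.  14.8]
pointer_tip [([273.5, 197.3], 0.58)]
index_tip []
knob_center [([301.3, 238.2], 0.73)]
grip_point [([269.4, 232.2], 0.65)]
```

Emit:
jog_arm(deltas=[[0.3,[0.7,0,-4],[0,0,0]],[0.3,[0.8,0,-5],[0,0,0]],[0.3,[0.8,0,-5],[0,0,0]],[0.3,[0.8,0,-5],[0,0,0]],[0.3,[0.8,0,-5],[0,0,0]],[0.3,[0.8,0,-5],[0,0,0]],[0.3,[0.8,0,-5],[0,0,0]],[0.3,[0.8,0,-5],[0,0,0]],[0.3,[0.8,0,-5],[0,0,0]],[0.3,[0.8,0,-5],[0,0,0]],[0.3,[0.7,0,-4],[0,0,0]],[0.3,[0,0,0],[0,0,0]]])

```text
t: 7.23
tool_pos: [0.5537, 0.0036, 0.3131]
ee_rot: [-0.147, 0.986, -0.012, -0.083]
ft_force: [0.5, 1.4, -2.8]
grip_width: 0.0659
```

```bash
python3 - <<'E'
from rel import *
rel2()
a=save('scene','s4.png')
for th in('pointer_tip','index_tip','knob_center','grip_point'): print(th,[(np.round(x['uv'],1).tolist(),round(x['conf'],2)) for x in place_of('scene',th)[:2]])
for c in ("top",): b=save(c,"t4.png")
for th in('pointer_tip','index_tip'): print(th,[(np.round(x['uv'],1).tolist(),round(x['conf'],2)) for x in place_of('top',th)[:2]])
f=lambda x:cv2.resize(x,(400,590),interpolation=cv2.INTER_CUBIC)[...,::-1]
cv2.imwrite("pics/crop4.png",np.hstack([f(a[145:225,245:300]),f(b[130:230,200:268])]))
E
```

```text
t 7.23 grasp pt stand mm [-98.  -16.  135.7] tcp [553.7   3.6 313.1] 
 y axis [0.005 1.    0.002] z axis [-0.167  0.002 -0.986] F stand [ 0.9  1.2 -2.8] w 65.9
 tool shift to (-98,-17,62): [-12.3  -1.1  72.6]
pointer_tip [([269.3, 178.3], 0.56)]
index_tip []
knob_center [([298.1, 215.2], 0.59)]
grip_point [([264.4, 212.2], 0.86)]
pointer_tip []
index_tip []
```

View pics/crop4.png

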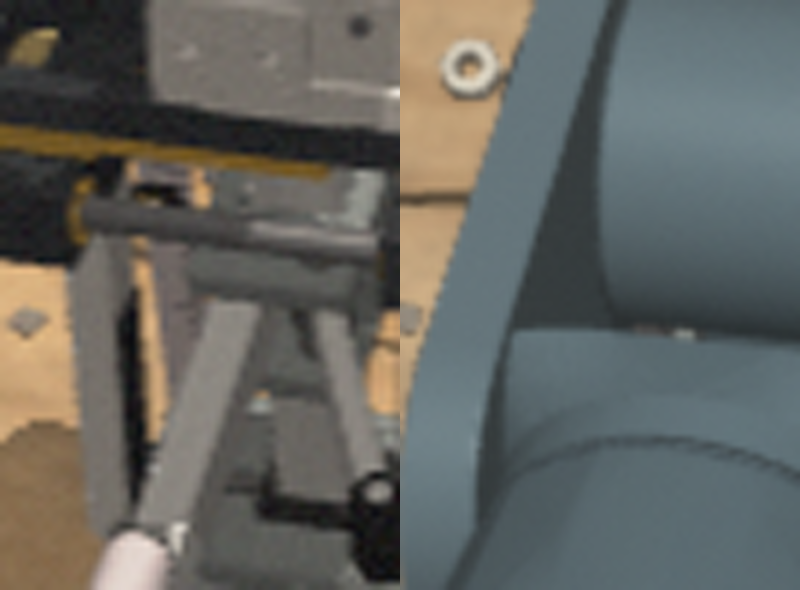

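The clip shows in the gap between the hand's plate and its rod at crop (155,190), image (266,171). The pointer is just behind or below the rod at about image (269,178), so it's still lower than the clip. I'll raise it further.

Emit:
jog_arm(deltas=[[0.3,[0.6,0,-4],[0,0,0]],[0.3,[0.6,0,-4],[0,0,0]],[0.3,[0.6,0,-4],[0,0,0]],[0.3,[0,0,0],[0,0,0]]])

```text
t: 7.97
tool_pos: [0.5539, 0.0035, 0.3245]
ee_rot: [-0.147, 0.985, -0.011, -0.084]
ft_force: [1.0, 0.9, -3.4]
grip_width: 0.066
```

```bash
python3 - <<'E'
from rel import *
rel2()
ims=[]
for i in range(8):
    ims.append(save('scene','s5.png').astype(float))
    if i%2==0: print([(th,np.round(x['uv'],1).tolist(),round(x['conf'],2)) for th in('pointer_tip','index_tip','grip_point') for x in place_of('scene',th)[:1]])
a=np.mean(ims,0); np.save("s5.npy",a)
z=cv2.resize(a[155:195,250:300],(750,600),interpolation=cv2.INTER_LANCZOS4)
cv2.imwrite("pics/crop5.png",np.clip(z*1.3,0,255).astype(np.uint8)[...,::-1])
rel2()
E
```

```text
t 7.97 grasp pt stand mm [-98.  -16.  147.1] tcp [553.9   3.5 324.5] 
 y axis [0.005 1.    0.002] z axis [-0.168  0.003 -0.986] F stand [ 1.2  0.6 -3.4] w 66.0
 tool shift to (-98,-17,62): [-14.3  -1.2  83.9]
[('pointer_tip', [267.5, 173.2], 0.68), ('index_tip', [272.9, 173.8], 0.55), ('grip_point', [262.7, 207.3], 0.83)]
[('pointer_tip', [268.3, 174.5], 0.79), ('index_tip', [270.6, 174.3], 0.36), ('grip_point', [263.0, 206.9], 0.78)]
[('pointer_tip', [270.0, 175.4], 0.59), ('index_tip', [270.2, 174.2], 0.37), ('grip_point', [263.5, 209.1], 0.68)]
[('pointer_tip', [269.1, 174.9], 0.56), ('index_tip', [270.0, 175.3], 0.6), ('grip_point', [264.7, 209.0], 0.76)]
t 8.97 grasp pt stand mm [-98.  -16.  146.2] tcp [553.9   3.5 323.6] 
 y axis [0.005 1.    0.002] z axis [-0.168  0.003 -0.986] F stand [ 1.4  0.4 -3.8] w 66.2
 tool shift to (-98,-17,62): [-14.1  -1.2  83. ]
```

View pics/crop5.png

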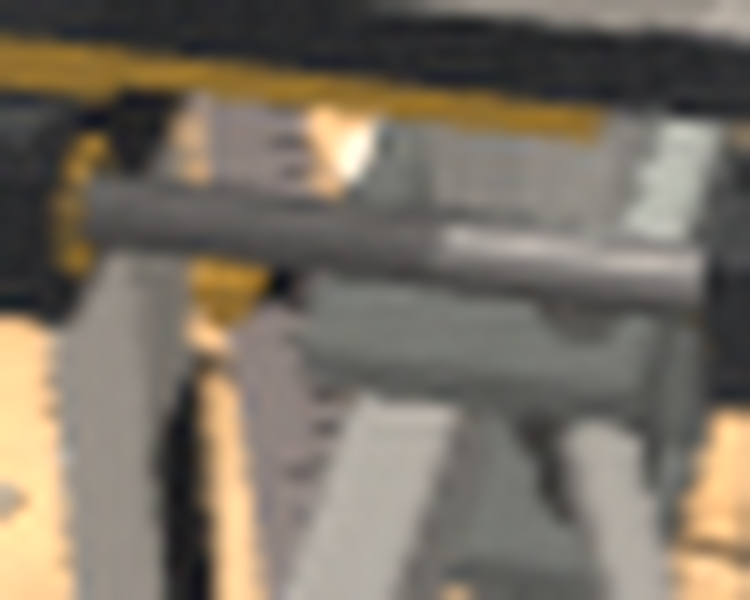

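```bash
cat > ls.py <<'E'
from h import *
from scipy.optimize import least_squares
CI={c:camera_info(c) for c in("scene","top")}
TI={c:np.linalg.inv(np.array(CI[c]["world_from_camera"])) for c in CI}
def pj(c,p):
    i=CI[c];q=TI[c][:3,:3]@p+TI[c][:3,3]; return np.array([i["cx"]-i["fx"]*q[0]/q[2],i["cy"]+i["fy"]*q[1]/q[2]])
h=.4
# cam, uv, stand point (None-> special), sigma
m=lambda c,u,v,q,s:(c,(u-h,v-h),q,s)
ob=[m("top",257.25,268.5,(-128,60,12),1),m("top",232.5,187.3,(48,60,12),1),m("top",287,170.1,(48,-60,12),1),m("top",314,250,(-128,-60,12),1),
m("scene",247.4,262.3,(-128,60,12),1),m("scene",305.9,269.9,(-128,-60,12),1),m("scene",321,205.1,(48,-60,12),1),
m("scene",283.9,139,(0,0,"cap"),1),m("top",257.2,165.5,(0,0,"cap"),1),
m("scene",299.2,240.7,(-94.5,-42.3,56),1),m("top",300.75,231.9,(-94.5,-42.3,60),1),
m("scene",263.2,265.6,(-170,9,68),1.5),m("top",285.7,276.5,(-170,9,68),1.5)]
for s,v in [(0,(274.1,206.8)),(11.2,(273.5,197.3)),(69.9,(269.3,178.3)),(81,(268.7,174.5))]: ob.append(("scene",v,("px",25,54+s),2.))
ob.append(("top",(254.2,203.7),("px",25,54),1.5))
for s,v in [(0,(269.4,237)),(11.2,(269.4,232.2)),(69.9,(264.4,212.2)),(81,(263.5,208.1))]: ob.append(("scene",v,(-101,16,54+s),2.))
for s,v in [(11.2,(301.3,238.2)),(69.9,(298.1,215.2))]: ob.append(("scene",v,(-94.5,-42.3,54+s),2.))
ob+= [m("scene",270,172.2,("px",28,"cz"),.7),m("scene",265.1,173.8,("sx",36,"cz"),.7),m("top",242.6,193.5,("sx",36,"cz"),.7)]
N=dict(px=7,sx=8,cz=9,cap=10)
def f(p):
    c,s=np.cos(p[2]),np.sin(p[2]); out=[]
    for cam,uv,q,sg in ob:
        q=np.array([p[N[k]]*100 if isinstance(k,str) else k for k in q])/1000
        w=np.array([p[0]+c*q[0]-s*q[1],p[1]+s*q[0]+c*q[1],q[2]])
        o=p[3:5] if cam=="scene" else p[5:7]
        out+=list((pj(cam,w)+o-uv)/sg)
    return np.r_[out,np.array(p[3:7])/1.5,(p[10]-2.22)*100/2,(p[8]-p[7]+.07)*100/3]
r=least_squares(f,[.612,.038,.3,0,0,0,0,-.1,-.16,1.4,2.22],loss="soft_l1")
C=np.linalg.inv(r.jac.T@r.jac)
if __name__=="__main__":
    print(r.x.round(3)); print("sd",np.sqrt(np.diag(C)).round(3)); 
    for o,e in zip(ob,r.fun[:2*len(ob)].reshape(-1,2)): print(o[0],o[2],e.round(1))
E
python3 ls.py
```

```text
[ 0.615  0.041  0.305 -0.266  1.427 -0.262  0.153 -0.103 -0.15   1.449
  2.207]
sd [0.002 0.002 0.008 1.083 1.102 1.187 1.255 0.024 0.021 0.026 0.019]
top (-128, 60, 12) [-0.3  0.9]
top (48, 60, 12) [-2.6 -0.5]
top (48, -60, 12) [-0.  -1.7]
top (-128, -60, 12) [ 1.3 -0.2]
scene (-128, 60, 12) [-1.5 -1.4]
scene (-128, -60, 12) [-0.2 -0.3]
scene (48, -60, 12) [ 0.6 -1.1]
scene (0, 0, 'cap') [-1.  -0.7]
top (0, 0, 'cap') [-1.   0.3]
scene (-94.5, -42.3, 56) [0.1 0.1]
top (-94.5, -42.3, 60) [ 0.2 -0.1]
scene (-170, 9, 68) [-0.5 -0.2]
top (-170, 9, 68) [1.3 0.9]
scene ('px', 25, 54) [ 0.6 -0.9]
scene ('px', 25, 65.2) [0.7 1.9]
scene ('px', 25, 123.9) [1.5 0.9]
scene ('px', 25, 135) [1.5 0.7]
top ('px', 25, 54) [-0.7 -0.9]
scene (-101, 16, 54) [-0.4  1.3]
scene (-101, 16, 65.2) [-0.7  1.9]
scene (-101, 16, 123.9) [0.2 1.6]
scene (-101, 16, 135) [0.4 1.6]
scene (-94.5, -42.3, 65.2) [-1.3 -0.4]
scene (-94.5, -42.3, 123.9) [-0.4  0.8]
scene ('px', 28, 'cz') [0.2 0.1]
scene ('sx', 36, 'cz') [ 0.4 -0.5]
top ('sx', 36, 'cz') [0.8 0.5]
```

My fit puts the clip at z≈145±3 mm and the pointer now at about 135. I'll raise it roughly 8 mm and compare close-ups with the first picture.

Emit:
jog_arm(deltas=[[0.3,[0.6,0,-4],[0,0,0]],[0.3,[0.7,0,-4.5],[0,0,0]],[0.3,[0,0,0],[0,0,0]]])

```text
t: 9.22
tool_pos: [0.554, 0.0035, 0.3326]
ee_rot: [-0.147, 0.985, -0.011, -0.084]
ft_force: [1.0, 0.5, -3.3]
grip_width: 0.0656
```

```bash
python3 - <<'E'
from rel import *
rel2()
ims=[]
for i in range(6):
    ims.append(save('scene','s6.png').astype(float))
    if i%3==0: print([(th,np.round(x['uv'],1).tolist(),round(x['conf'],2)) for th in('pointer_tip','index_tip') for x in place_of('scene',th)[:1]])
a=np.mean(ims,0); np.save("s6.npy",a)
o=cv2.imread("pics/scene0.png")[...,::-1].astype(float)
f=lambda im,u,v,g:np.clip(cv2.resize(im[v:v+24,u:u+16],(400,600),interpolation=cv2.INTER_CUBIC)*g,0,255)
z=np.hstack([f(a,260,162,1.5),f(o,265,195,1.3)])
cv2.imwrite("pics/crop6.png",z.astype(np.uint8)[...,::-1])
rel2()
E
```

```text
t 9.22 grasp pt stand mm [-98.  -16.  155.2] tcp [554.    3.5 332.6] 
 y axis [0.005 1.    0.002] z axis [-0.168  0.003 -0.986] F stand [ 1.1  0.1 -3.3] w 65.6
 tool shift to (-98,-17,62): [-15.7  -1.2  91.9]
[('pointer_tip', [269.0, 175.0], 0.61), ('index_tip', [270.0, 174.6], 0.4)]
[('pointer_tip', [268.7, 173.6], 0.7), ('index_tip', [270.6, 173.7], 0.5)]
t 9.72 grasp pt stand mm [-98.  -16.  154.2] tcp [554.    3.5 331.7] 
 y axis [0.005 1.    0.002] z axis [-0.168  0.003 -0.986] F stand [ 2.   0.4 -3.6] w 66.0
 tool shift to (-98,-17,62): [-15.5  -1.2  90.9]
```

View pics/crop6.png

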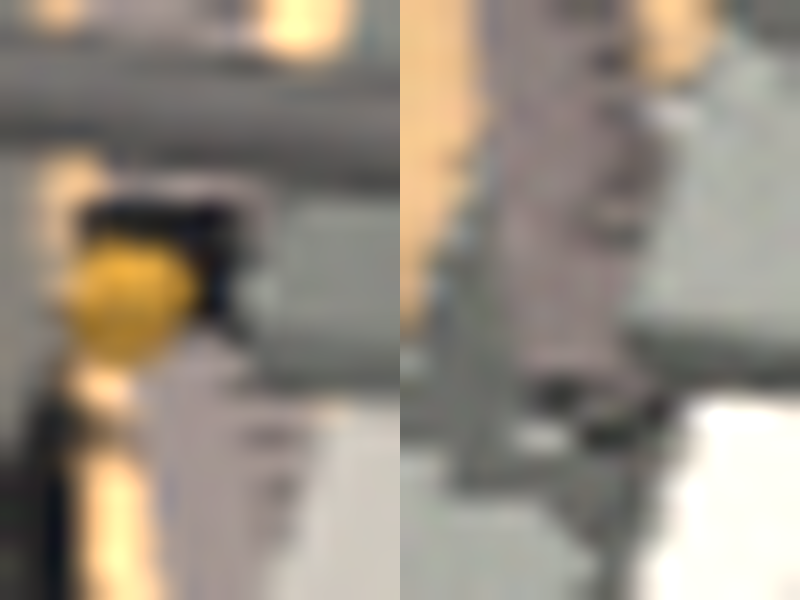

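The left panel shows the clip with its brass screw at crop (135,300) and its black body at (160–240, 200–310). A thin dark tail at about (240,330), image (269.6,175.2), may be the pointer. I'll compare with the clip as it looked at the start.

```bash
python3 - <<'E'
from h import *
o=cv2.imread("pics/scene0.png")[...,::-1].astype(float); a=np.load("s6.npy")
f=lambda im,g:np.clip(cv2.resize(im[165:181,260:275],(400,427),interpolation=cv2.INTER_CUBIC)*g,0,255)
cv2.imwrite("pics/crop7.png",np.hstack([f(o,1.1),f(a,1.6)]).astype(np.uint8)[...,::-1])
print("s0 gray");print(o[168:180,264:275].mean(2).round().astype(int))
print("s6 gray");print(a[168:180,264:275].mean(2).round().astype(int))
s5=np.load("s5.npy");print("s5 gray");print(s5[168:182,264:275].mean(2).round().astype(int))
E
```

```text
s0 gray
[[107 101 100  95  78  82  91 111 129  94 110]
 [ 93  80  87  99  94  95 101 122 122  84  98]
 [ 37  37  37  37  38  56  82 106 142 127  85]
 [ 49  47  33  26  28  50  90 124 151 151 147]
 [140 147 124  57  19  30  54 103 140 154 155]
 [132 132 111  89  20  28  62  99 123 152 156]
 [ 72  88  95  55  21  35  64  94 132 150 154]
 [ 72  77  72  71  74  63  76  98 133 144 145]
 [ 86  79  90  98  98  97  92  94 125 147 146]
 [138 111  95  99  94  77  82  82 113 146 143]
 [102 104  97  95  97  94  94 101 120 149 146]
 [ 75  85  96  96  96  89  79  86 115 149 147]]
s6 gray
[[ 65  62  55  53  54  54  55  55  56  58  58]
 [ 94  81  88  98  90  86  76  63  61  59  54]
 [ 32  29  30  31  27  53  78  80  91  92  90]
 [ 50  41  32  25  26  49  79  90  91  93  91]
 [ 99 100  86  45  20  44  76  91  92  93  92]
 [ 94  97  89  66  24  66 100  91  90  92  92]
 [ 78  79  76  50  24  57  88  90  92  91  91]
 [ 75  75  75  74  72  50  71  75  77  80  82]
 [ 90  85  94 101 102  93  69  70  71  71  70]
 [147 114 101 102  96  79  68  60  66  71  70]
 [107 109 102 101 102 102 100 100 109 125 118]
 [ 80  92 102 102 102  95  81  85 106 131 135]]
s5 gray
[[ 78  76  74  73  71  69  70  78  82  73  77]
 [ 75  75  74  76  78  78  78  79  78  77  74]
 [ 64  65  67  70  70  72  73  75  76  74  75]
 [ 56  55  56  59  59  62  62  62  65  66  67]
 [ 74  68  62  57  49  50  53  55  55  56  57]
 [ 96  97  88  67  23  33  60  78  69  63  62]
 [ 78  80  77  49  24  41  70  88  92  91  92]
 [ 76  76  76  74  76  60  70  88  92  93  92]
 [ 90  85  93 102 103  99  93  92  92  93  92]
 [147 114 101 102  97  84  88  91  92  91  91]
 [109 110 102 103 102  96  78  80  81  84  86]
 [ 81  92 103 102 104  97  80  73  72  70  72]
 [123 108 103 103 103 100  87  77  71  73  70]
 [137 138 103 103 103 103  92  70  78  90 110]]
```

View pics/crop7.png

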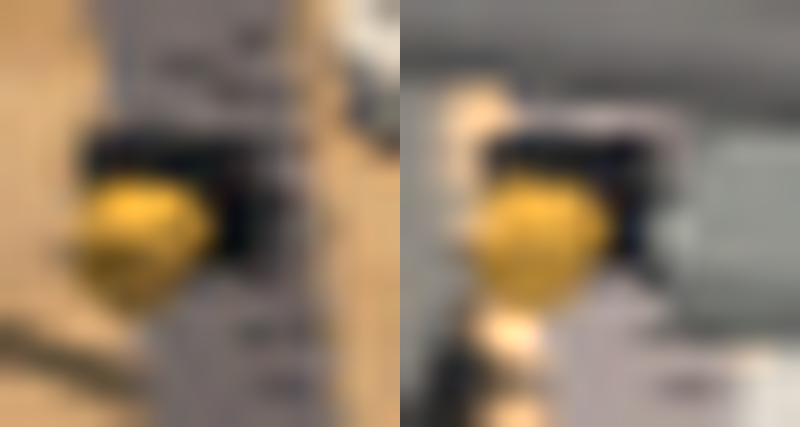

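Emit:
jog_arm(deltas=[[0.3,[0.6,0,-4],[0,0,0]],[0.3,[0,0,-0.5],[0,0,0]]])

```text
t: 9.88
tool_pos: [0.5541, 0.0035, 0.3361]
ee_rot: [-0.147, 0.985, -0.011, -0.084]
ft_force: [0.5, 1.4, -4.3]
grip_width: 0.0665
```

```bash
cat > px.py <<'E'
from rel import *
import sys
def grab(n,k=5):
    rel2(); a=np.mean([save('scene',n+'.png').astype(float) for _ in range(k)],0); np.save(n+".npy",a)
    print(a[165:181,266:276].mean(2).round().astype(int)); print("z",get_obs()["tool_pos"][2].round(4))
grab(sys.argv[1])
E
python3 px.py s7
```

```text
t 9.88 grasp pt stand mm [-98.  -16.  158.7] tcp [554.1   3.5 336.1] 
 y axis [0.005 1.    0.002] z axis [-0.169  0.003 -0.986] F stand [ 0.9  1.2 -4.3] w 66.5
 tool shift to (-98,-17,62): [-16.3  -1.3  95.3]
[[ 60  62  63  62  63  65  68  69  70  73]
 [ 53  51  52  55  55  56  56  59  60  59]
 [ 79  71  73  78  66  56  57  52  53  52]
 [ 99  96  81  81  84  88  92  90  87  81]
 [ 88 101 102  98  93  89  92  91  90  91]
 [ 28  27  30  55  88  91  92  92  91  90]
 [ 35  23  25  54  88  92  90  92  91  92]
 [ 87  46  28  62  91  91  90  90  90  92]
 [ 89  67  32  58  81  82  84  87  88  88]
 [ 76  49  24  51  71  72  71  72  73  73]
 [ 74  74  76  59  61  72  70  69  70  69]
 [ 93 101 102 101  96  92 100  92  84  78]
 [101 101  96  82  82  83 104 130 133 133]
 [102 103 101 103  99 101 114 134 133 133]
 [102 102 103  95  81  95 122 134 134 132]
 [102 102 104 103 100 110 132 134 134 133]]
z 0.3356
```

Emit:
jog_arm(deltas=[[0.3,[0.6,0,-4],[0,0,0]],[0.3,[0,0,-0.5],[0,0,0]]])

```text
t: 10.3
tool_pos: [0.5541, 0.0035, 0.34]
ee_rot: [-0.147, 0.985, -0.011, -0.084]
ft_force: [-0.2, 1.9, -3.6]
grip_width: 0.0661
```

```bash
python3 px.py s8
```

```text
t 10.3 grasp pt stand mm [-98.  -16.  162.6] tcp [554.1   3.5 340. ] 
 y axis [0.005 1.    0.003] z axis [-0.169  0.003 -0.986] F stand [ 0.4  1.8 -3.6] w 66.1
 tool shift to (-98,-17,62): [-17.   -1.3  99.2]
[[ 89  86  78  71  60  55  54  54  53  53]
 [101 101  96  82  87  93  90  88  81  78]
 [ 81  82  90  98  95  89  92  90  91  91]
 [100  96  81  83  89  92  91  91  92  91]
 [ 88 102  97  90  86  92  92  91  91  91]
 [ 28  28  37  65  91  92  91  91  90  91]
 [ 35  21  35  65  89  89  90  90  89  90]
 [ 84  44  32  55  74  74  74  76  80  81]
 [ 91  67  29  54  69  70  70  70  70  71]
 [ 77  48  23  42  68  73  68  70  67  70]
 [ 77  74  76  67  81  96 121 129 126 115]
 [ 93 101 102 100  94  88 113 135 132 133]
 [100 102  96  82  81  94 123 133 134 133]
 [102 102 103 103 100 112 131 134 133 131]
 [101 100 101  97  92 119 134 132 133 133]
 [101 101 103 101 115 136 134 133 132 134]]
z 0.3395
```

```bash
python3 - <<'E'
from h import *
t=cv2.imread("pics/top0.png").astype(float); s=cv2.imread("pics/scene0.png").astype(float)
print("top clip gray rows187-199 cols236-252");print(t[187:199,236:253].mean(2).round().astype(int)); print("top red-blue");print((t[187:199,236:253,2]-t[187:199,236:253,0]).round().astype(int))
print("top pointer rows199-209 cols246-260");print(t[198:210,244:262].mean(2).round().astype(int))
for n,im,(u0,u1,v0,v1) in [("scene knob",s,(292,308,230,252)),("top knob",t,(293,309,222,242))]:
    g=im[v0:v1,u0:u1].mean(2); V,U=np.mgrid[v0:v1,u0:u1]; m=(g<55).astype(np.uint8); k,l,st,c=cv2.connectedComponentsWithStats(m); i=1+st[1:,4].argmax(); mm=cv2.morphologyEx((l==i).astype(np.uint8),cv2.MORPH_CLOSE,np.ones((5,5)))
    print(n,"centroid",(U*mm).sum()/mm.sum(),(V*mm).sum()/mm.sum(),"rows",V[mm>0].min(),V[mm>0].max(),"cols",U[mm>0].min(),U[mm>0].max())
E
```

```text
top clip gray rows187-199 cols236-252
[[129  96  75  73  75  73  70  65  66  56  72 108 120 112  76  76  79]
 [143  83  63  72  74  69  59  67  57  52  61  88 100  96  86  76  77]
 [131  79  62  71  70  61  54  51  45  43  46  67  74  75  75  69  75]
 [137  85  56  54  49  48  49  51  46  38  42  56  75  77  74  66  75]
 [168  91  62  49  50  54  61  61  52  38  44  57  74  76  78  74  73]
 [174 118  84  55  62  97 135 129 106  60  57  59  72  75  77  75  71]
 [163 176 165 111 109 130 147 139 110  69  67  64  68  75  76  75  67]
 [124 118 107  98  96 127 145 135 101  75  69  65  61  74  77  76  75]
 [ 89  83  81  80  79  95  89  78  67  64  66  58  59  72  77  77  76]
 [ 83  79  79  80  78  73  65  62  69  73  72  67  61  64  68  77  76]
 [ 82  78  79  80  80  78  74  70  72  74  75  69  66  58  72  78  79]
 [ 83  79  79  79  79  80  75  72  71  74  74  73  67  62  72  75  79]]
top red-blue
[[  7   7  10   9   8   9   8   9  10   7   6   3   3   4   4   5   5]
 [  8   8   9   9   9   9   9   9   9   8   7   4   3   4   4   4   4]
 [  8   8   8   9  10   8   8   7   8   7   8   7   5 
[... 1057 characters left out ...]
5 126 126]
 [ 86  80  76  75  74  74  73  70  66  55  54  72 104 124 126 126 126 127]
 [110  94  78  74  73  73  73  67  71  74  75  78  93 117 127 127 127 126]
 [ 86  82  76  71  63  66  69  65  71  76  77  77  81 111 126 127 127 128]
 [ 79  80  76  65  63  61  63  62  72  76  79  79  84 106 125 128 128 130]
 [ 81  81  87  84  77  73  76  73  80  76  79  79  80  94 118 128 129 130]
 [ 88  96 118 116  91  86  88  84  74  73  77  78  78  82 111 127 130 131]
 [120 122 125 126 123 123 122 114  77  71  75  79  79  80 107 127 130 130]]
scene knob centroid 298.5731707317073 241.28048780487805 rows 236 247 cols 295 302
top knob centroid 299.34615384615387 234.1153846153846 rows 230 236 cols 297 303
```

```bash
python3 - <<'E'
s=open('ls.py').read()
a=s.index("for s,v in [(0,(274.1"); b=s.index("N=dict")
new='''ob=[x for x in ob if x[2][0]!=-94.5]
ob+=[("scene",(298.6,241.1),(-94.5,-42.3,54),.6),("top",(299.9,231.7),(-94.5,-42.3,56),.8)]
ob+=[("scene",(274.1,206.8),("px",26,54),3.),("top",(252.8,202.5),("px",26,54),.6)]
ob+=[("scene",(269.8,173.0),("px",27.5,"cz"),.5),("top",(246.5,190.4),("px",27.5,"cz"),.6)]
'''
open('ls2.py','w').write(s[:a]+new+s[b:])
E
python3 ls2.py
python3 - <<'E'
from ls2 import *
o=list(ob); import ls2
for drop in range(len(o)):
    ls2.ob[:]=o[:drop]+o[drop+1:]
    q=least_squares(f,r.x,loss="soft_l1").x; print(o[drop][0],o[drop][2],"-> px,cz",(q[[7,9]]*100).round(1))
E
```

```text
[ 0.614  0.041  0.303 -0.144  1.74  -0.374 -0.057 -0.113 -0.183  1.439
  2.21 ]
sd [0.002 0.002 0.007 1.073 1.1   1.197 1.259 0.015 0.034 0.022 0.017]
top (-128, 60, 12) [-0.6  0.8]
top (48, 60, 12) [-2.6 -0.7]
top (48, -60, 12) [-0.  -1.7]
top (-128, -60, 12) [ 1.1 -0.2]
scene (-128, 60, 12) [-1.5 -1.1]
scene (-128, -60, 12) [-0.3  0.2]
scene (48, -60, 12) [ 0.8 -0.6]
scene (0, 0, 'cap') [-0.9 -0.4]
top (0, 0, 'cap') [-1.1  0.2]
scene (-170, 9, 68) [-0.6  0. ]
top (-170, 9, 68) [1.1 0.9]
scene (-94.5, -42.3, 54) [0.6 0.7]
top (-94.5, -42.3, 56) [0.7 0.2]
scene ('px', 26, 54) [ 0.2 -0.4]
top ('px', 26, 54) [-0.2  0.6]
scene ('px', 27.5, 'cz') [0.4 0.1]
top ('px', 27.5, 'cz') [ 0.5 -0.5]
top (-128, 60, 12) -> px,cz [-11.2 143.8]
top (48, 60, 12) -> px,cz [-11.8 144.2]
top (48, -60, 12) -> px,cz [-11.6 144.1]
top (-128, -60, 12) -> px,cz [-11.1 143.8]
scene (-128, 60, 12) -> px,cz [-11.4 143.4]
scene (-128, -60, 12) -> px,cz [-11.3 143.9]
scene (48, -60, 12) -> px,cz [-11.5 143.7]
scene (0, 0, 'cap') -> px,cz [-11.  143.4]
top (0, 0, 'cap') -> px,cz [-11.3 143.9]
scene (-170, 9, 68) -> px,cz [-11.3 143.8]
top (-170, 9, 68) -> px,cz [-10.9 143.6]
scene (-94.5, -42.3, 54) -> px,cz [-11.4 144.8]
top (-94.5, -42.3, 56) -> px,cz [-11.  143.6]
scene ('px', 26, 54) -> px,cz [-11.2 143.7]
top ('px', 26, 54) -> px,cz [-12.4 145.2]
scene ('px', 27.5, 'cz') -> px,cz [-10.8 141. ]
top ('px', 27.5, 'cz') -> px,cz [-11.  143.9]
```

```bash
python3 - <<'E'
from ls2 import *
p=r.x;c,s=np.cos(p[2]),np.sin(p[2])
def pr(q):
    q=np.array(q)/1000; return pj("scene",np.array([p[0]+c*q[0]-s*q[1],p[1]+s*q[0]+c*q[1],q[2]]))+p[3:5]
S0=cv2.imread("pics/scene0.png")[...,::-1].astype(float)
for n,sl in [("s0",0),("s5",80.9),("s6",89),("s7",92.6),("s8",96.5)]:
    im=S0 if n=="s0" else np.load(n+".npy"); e=pr((-94.5,-42.3,54+sl)); u,v=e.round().astype(int)
    g=im[v-14:v+14,u-10:u+11].mean(2); V,U=np.mgrid[v-14:v+14,u-10:u+11]
    out=[]
    for th in(35,45,55):
        k,l,st,ct=cv2.connectedComponentsWithStats((g<th).astype(np.uint8)); 
        i=1+st[1:,4].argmax(); m=cv2.morphologyEx((l==i).astype(np.uint8),cv2.MORPH_CLOSE,np.ones((5,5)))
        out.append((round((U*m).sum()/m.sum(),1),round((V*m).sum()/m.sum(),1),V[m>0].min(),V[m>0].max(),U[m>0].min(),U[m>0].max()))
    print(n,"pred",e.round(1),out)
    if n in("s8",): print(g.round().astype(int))
for z in(140,142,144,146): print(z,pr((-11.3,27.5,z)).round(2))
E
```

```text
s0 pred [298.9 241.5] [(np.float64(298.5), np.float64(242.0), np.int64(238), np.int64(246), np.int64(295), np.int64(302)), (np.float64(298.3), np.float64(241.4), np.int64(236), np.int64(246), np.int64(295), np.int64(302)), (np.float64(298.6), np.float64(241.3), np.int64(236), np.int64(247), np.int64(295), np.int64(302))]
s5 pred [297.  213.2] [(np.float64(294.7), np.float64(213.6), np.int64(206), np.int64(219), np.int64(287), np.int64(299)), (np.float64(294.8), np.float64(212.8), np.int64(206), np.int64(219), np.int64(287), np.int64(299)), (np.float64(294.8), np.float64(212.5), np.int64(205), np.int64(219), np.int64(287), np.int64(299))]
s6 pred [296.8 210.1] [(np.float64(294.2), np.float64(211.5), np.int64(204), np.int64(216), np.int64(287), np.int64(298)), (np.float64(294.0), np.float64(211.3), np.int64(203), np.int64(216), np.int64(287), np.int64(298)), (np.float64(294.6), np.float64(210.1), np.int64(202), np.int64(216), np.int64(287), np.int64(299))]
s7 pred [296.7 208.7] [(np.float64(294.2), np.float64(210.4), np.int64(202), np.int64(216), np.int64(287), np.int64(298)), (np.floa
[... 2387 characters left out ...]
32  35  31  33  39  47  46  46  38  36  55  83  94 116 131 131 131 119
  107 130 146]
 [ 29  27  28  30  37  42  42  44  45  77 122 127  94 115 131 132 127 109
  111 144 145]
 [ 67  52  41  42  38  29  27  32  31  71 122 141 139 135 136 134 123 101
  113 144 147]
 [ 89  89  89  89 108 128 109  98  76 104 138 140 139 140 138 133 121 107
  129 145 145]
 [ 89  89  89  90 108 139 139 139 137 137 138 140 140 140 137 130 117 103
  129 144 144]
 [ 89  88  90  90 109 139 138 138 137 139 139 141 142 140 136 128 108 110
  145 144 145]
 [ 89  89  90 110 139 140 137 138 139 140 141 140 139 138 136 126  98 103
  143 144 146]]
140 [270.17 174.54]
142 [270.07 173.76]
144 [269.98 172.98]
146 [269.88 172.19]
```

Emit:
jog_arm(deltas=[[0.3,[-0.6,0,3.6],[0,0,0]],[0.3,[-0.5,0,3.1],[0,0,0]],[0.3,[0,0,0],[0,0,0]],[0.3,[0,0,0],[0,0,0]]])

```text
t: 10.88
tool_pos: [0.554, 0.0035, 0.3318]
ee_rot: [-0.147, 0.985, -0.011, -0.084]
ft_force: [0.9, 0.0, -3.5]
grip_width: 0.0661
```

```bash
python3 -c "
from rel import *
rel2()
[snapshot('scene') for _ in range(4)]
rel2()"
```

```text
t 10.88 grasp pt stand mm [-98.  -16.  154.4] tcp [554.    3.5 331.8] 
 y axis [0.005 1.    0.003] z axis [-0.169  0.003 -0.986] F stand [ 0.9 -0.3 -3.5] w 66.1
 tool shift to (-98,-17,62): [-15.6  -1.3  91. ]
t 11.08 grasp pt stand mm [-98.  -15.9 154.5] tcp [554.    3.5 331.9] 
 y axis [0.005 1.    0.002] z axis [-0.169  0.003 -0.986] F stand [ 1.8  0.2 -4.8] w 65.9
 tool shift to (-98,-17,62): [-15.6  -1.3  91.2]
```

Pointer is at about z 142.7 mm, against a clip estimate of 143±2. I'll hold it there briefly, then start closing.

Emit:
jog_arm(deltas=[[0.3,[0,0,-0.2],[0,0,0]],[0.3,[0,0,0],[0,0,0]],[0.3,[0,0,0],[0,0,0]],[0.3,[0,0,0],[0,0,0]],[0.3,[0,0,0],[0,0,0]],[0.3,[0,0,0],[0,0,0]],[0.3,[0,0,0],[0,0,0]],[0.3,[0,0,0],[0,0,0]],[0.3,[0,0,0],[0,0,0]],[0.3,[0,0,0],[0,0,0]],[0.3,[0,0,0],[0,0,0]],[0.3,[0,0,0],[0,0,0]]])

```text
t: 12.08
tool_pos: [0.554, 0.0035, 0.3321]
ee_rot: [-0.147, 0.985, -0.011, -0.084]
ft_force: [0.9, 0.4, -4.2]
grip_width: 0.066
```

Emit:
jog_arm(deltas=[[0.34,[0,1.2,0],[0,0,0]],[0.28,[0,1.5,0],[0,0,0]],[0.21,[0,1.5,0],[0,0,0]],[0.21,[0,0,0],[0,0,0]]], newtons=18)

```text
t: 12.42
tool_pos: [0.5523, 0.0073, 0.332]
ee_rot: [-0.144, 0.986, -0.011, -0.085]
ft_force: [-0.1, 0.9, -5.0]
grip_width: 0.0573
```

```bash
python3 -c "
from rel import *
rel2()"
```

```text
t 12.42 grasp pt stand mm [-99.  -11.7 154.6] tcp [552.3   7.3 332. ] 
 y axis [0.011 1.    0.002] z axis [-0.171  0.004 -0.985] F stand [ 0.2  0.9 -5. ] w 57.3
 tool shift to (-98,-17,62): [-16.8  -5.5  91.1]
```

Emit:
jog_arm(deltas=[[0.15,[0,1.5,0],[0,0,0]],[0.09,[0,1.5,0],[0,0,0]],[0.02,[0,1.5,0],[0,0,0]],[-0.04,[0,1.5,0],[0,0,0]],[-0.04,[0,0,0],[0,0,0]]])

```text
t: 12.83
tool_pos: [0.5503, 0.0132, 0.3321]
ee_rot: [-0.144, 0.986, -0.012, -0.085]
ft_force: [1.0, 0.7, -3.2]
grip_width: 0.0455
```

```bash
python3 -c "
from rel import *
rel2()"
```

```text
t 12.83 grasp pt stand mm [-99.3  -5.8 154.8] tcp [550.3  13.2 332.1] 
 y axis [0.011 1.    0.   ] z axis [-0.172  0.002 -0.985] F stand [ 1.1  0.4 -3.2] w 45.5
 tool shift to (-98,-17,62): [-17.4 -11.3  91.1]
```

Emit:
jog_arm(deltas=[[-0.11,[0,1.5,0],[0,0,0]],[-0.17,[0,1.5,0],[0,0,0]],[-0.24,[0,1.4,0],[0,0,0]],[-0.4,[0,0.3,0],[0,0,0]],[-0.4,[0,0,0],[0,0,0]],[-0.4,[0,0,0],[0,0,0]]], newtons=22)

```text
t: 13.33
tool_pos: [0.5486, 0.0185, 0.332]
ee_rot: [-0.145, 0.986, -0.013, -0.086]
ft_force: [-0.7, -1.0, -3.9]
grip_width: 0.0349
```

```bash
python3 -c "
from rel import *
rel2()"
```

```text
t 13.33 grasp pt stand mm [-99.5  -0.4 154.7] tcp [548.6  18.5 332. ] 
 y axis [ 0.009  1.    -0.   ] z axis [-0.173  0.002 -0.985] F stand [-1.  -0.8 -3.9] w 34.9
 tool shift to (-98,-17,62): [-17.7 -16.6  91. ]
```

Emit:
jog_arm(deltas=[[-0.5,[0,0,0],[0,0,0]],[-0.5,[0,0,0],[0,0,0]],[-0.5,[0,0,0],[0,0,0]],[-0.5,[0,0,0],[0,0,0]]], newtons=25)

```text
t: 13.67
tool_pos: [0.5486, 0.0184, 0.332]
ee_rot: [-0.145, 0.986, -0.012, -0.086]
ft_force: [-1.0, -0.2, -3.7]
grip_width: 0.0343
```

```bash
python3 - <<'E'
from rel import *
rel2()
a=save("scene","s9.png"); cv2.imwrite("pics/crop9.png",cv2.resize(a[110:310,170:460],(798,550),interpolation=cv2.INTER_CUBIC)[...,::-1])
for th in("pointer_tip","index_tip","tape_measure","hammer"): print(th,[(np.round(x['uv'],1).tolist(),round(x['conf'],2)) for x in place_of('scene',th)[:1]])
E
```

```text
t 13.67 grasp pt stand mm [-99.5  -0.3 154.7] tcp [548.6  18.4 332. ] 
 y axis [0.009 1.    0.   ] z axis [-0.173  0.002 -0.985] F stand [-1.   0.1 -3.7] w 34.3
 tool shift to (-98,-17,62): [-17.7 -16.7  91. ]
pointer_tip [([269.1, 171.3], 0.77)]
index_tip [([270.9, 171.8], 0.45)]
tape_measure [([432.3, 259.2], 0.79)]
hammer [([190.4, 270.6], 0.78)]
```

View pics/crop9.png

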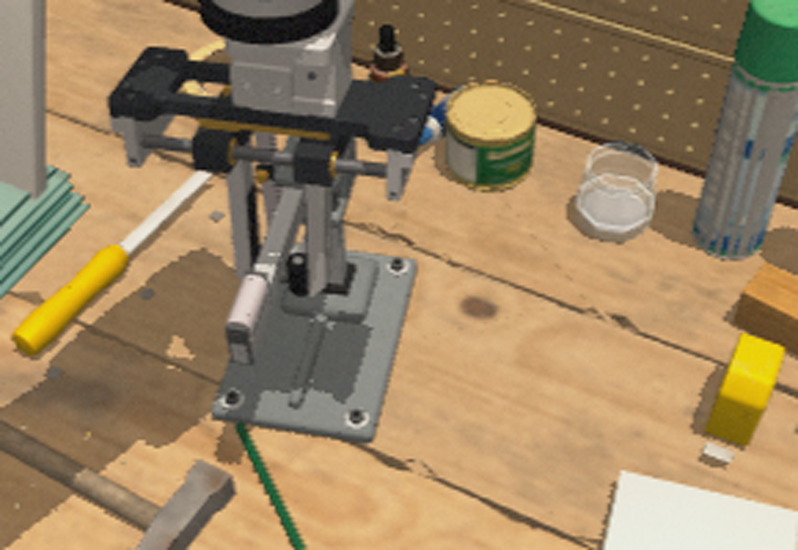

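The picture shows the knob at crop (297,275), closed in against the arm between the fingers. The arm is raised, and the tape (745,390) and hammer are undisturbed. The pointer and clip detections agree in height, at rows 171.3 and 171.8.

```bash
python3 -c "
from station import *
print(sign_off())"
```

```text
the job is handed in; nothing more can be done
None
```

I set the rest to the clip's height as closely as I could measure it, squeezed the lever shut, and handed in still holding arm and lever pinched. The height is the part I'm least sure of.

**What I did:**
- I pinched arm and open lever at 6 N. The opening stayed at 66 mm, so the lever stayed open.
- I raised the arm in steps, went about 8 mm above the final height to look for the pointer, and came back down.
- I held it still for about 1 s, then closed the lever in small steps while moving the hand about 15 mm towards the arm.
- The job took about 14 s.

**Last checks:**
- **Lever:** the opening went from 66 mm to 34.3 mm at 25 N. That is slightly under the stated 36 mm for shut. The picture shows the knob against the arm.
- **Height:** the hand's height did not change while closing (332.0 mm). By the hand's travel, the pointer is at about 143 mm.
- **Surroundings:** the tape measure and hammer look unmoved, and the only forces at the wrist were a few newtons.

**Uncertain:** the carriage hid the pointer tip from the scene camera, so I never saw pointer and clip side by side. The clip height, 143 mm give or take 2 mm, comes from fitting the first two pictures. Different estimates ranged from about 140 to 147 mm. In the final picture the detector put the two within 0.5 pixel (about 1.3 mm), but it also called them level 8 mm lower, so it is weak evidence.

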